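# Put the pick comb back in its slanted slot block

### The arm

A 7-joint arm with a two-finger parallel gripper is mounted at the origin on the work surface. World frame = base frame: x ahead of the robot, y to its left, z up, the work surface at z = 0. Lengths are in m, angles in degrees, forces in N, time in s.
With the tool pointing down it reaches from about 0.4 to 0.875 m from the base axis. Payload 6.5 kg.
Tool frame: the origin (TCP) lies midway between the tips of the shut fingers; the grasp point (between the pads) lies 19 mm behind it; y points along the fingers, z is the direction in which the jaws open and shut, and the axes are right-handed (so a half turn about y gives the same grasp; the last joint's range is limited). The gripper opens to 88 mm and grips with 3 to 60 N. Pads are 18 mm wide; open, the fingers measure 123 mm over their backs; the gripper's body (75 mm by 187 mm) begins 45 mm behind the grasp point.
Start: joints at [66.853, 30.733, -0.252, 88.115, 0.149, 61.152, -4.079], TCP at [0.215, -0.613, 0.239] pointing down, gripper open.
Joint ranges: [-154.64, 154.64], [-21.42, 123.67], [-72.66, 72.17], [13.99, 137.28], [-74.86, 254.86], [10.95, 109.41], [-158.01, 158.01]. Speed limits (degrees/s): [136.94, 136.94, 180, 180, 180, 180, 180].

### API

Orientations are given as [roll, pitch, yaw] about the fixed x, y, z axes, in that order (R = Rz(yaw) Ry(pitch) Rx(roll)).
In Python, from bench import telemetry, eyes, bot gives the robot as it stands. The module is installed in compiled form; this text tells all that it offers.
- The arm moves only by the tool arm_command, never from a script. Its argument "rows" is a list of rows, each a list of 7 numbers: the shift along the tool's x, y, z in m, then the turn, a rotation vector about the tool's x, y, z in rad, then the gripper command: -1 is fully open, 1 is shut, values between are in proportion. In form: [[x, y, z, wx, wy, wz, grip], ...]. A call has 1 to 8 rows; each row is the pose to reach, as a shift and turn from the pose measured when the call began, along the tool's axes at that moment; what a row does not reach only later rows make up. A row lasts 1/10 s, in which the tool goes at most 50 mm and 8.59 degrees, less where a joint would pass 70% of its speed; a pose out of reach is approached as far as the arm can. A call with a gripper value outside its range is refused whole. The fingers move at their own pace and stop on an object; "force" is the grip in N (left out, the last holds). Time passes only in rows, so rows that repeat a pose let the fingers close. It gives the time, the measured TCP pose, the force and the opening at its end, in the units of the state.
- telemetry.get_obs(): the state, without advancing time (a new reading comes with each control period).
- eyes.capture(name): name is "scene" or "top" or "wrist"; returns the picture (420x560x3 uint8, red, green, blue); there is no depth.
- eyes.calibration(name): a dict with "fov_y" (degrees; the focal length in pixels is half the picture's height over the tangent of half this angle, whatever the lens; pixels are square), "cx", "cy" (the principal point, pixels), "world_from_camera" (4x4, takes a point from camera to world coordinates); the wrist camera has in their place "T_tool_cam" (4x4, takes a point from camera to tool coordinates, whose origin is the TCP and whose axes are the tool frame's). Camera axes: x right, y down, z forward; pixel columns grow to the right and rows downward; lengths in m; the calibration is good to about 2 mm. A picture is of the moment at which its call begins: read the wrist's pose just before it. calibration takes no time and is no camera call.
- bot.close_job(): hands the job in, once; it reports no verdict.
The state is a dict: "t": time; "joints": joint angles; "qd": joint speeds; "effort": joint torques, N m; "tool_pos": TCP position; "tcp_rot": TCP orientation; "force": force on the tool from outside, world axes, zero at the start; "torque": the same for the moment, N m; "gripper_width": finger opening in m.
Only numpy, scipy, OpenCV 4.12 (cv2) and the standard library are available. Lean on these libraries where they do the work, as an engineer would, in place of code of your own. Each camera call takes 0.05 s, during which the arm holds its last target. There are 200 camera calls.

### The job

Put the pick comb with the red handle away: lift it off the glass and slide it, tines first, into the wide slanted slot of the wooden block until its cross-bar is fully home against the block's face, then let go. It is a close fit and the block only stands on the glass, so feel the comb in gently, without forcing it or shoving the block along, and leave the other things on the glass where they are.

Things in the scene. Friction and masses are not known exactly. Their poses are not given: they have to be found in the camera images.
- comb: Pick comb, red plastic handle and cross-bar, steel tines, 190 mm long, 75 to 155 g, lying flat on the glass (100 mm above the work surface). Axes: x along the comb to the tine tips, y across its width, z out of its upper face. Origin: middle of the cross-bar's tine-side face, at the underside. Centre of mass about 25 mm behind the origin. Either face may go up in the slot.
- comb_shoulder (a point): Comb, middle of the cross-bar's tine-side face, at half thickness (7 mm over the underside). The cross-bar runs 16 mm back (-x) from here, 60 mm wide, 14 mm thick: too big for the slot, so it stops on the block's face. Axes as the comb's.
- comb_tip (a point): Comb, middle of the tine tips, 75 mm ahead (+x) of the shoulder, at half thickness. The nine steel tines are one row from shoulder to tip, 49.5 mm wide and 5 mm thick (treat it as one flat blade with a blunt end). Axes as the comb's.
- comb_grip (a point): Comb, middle of the straight handle, 65 mm behind (-x) the shoulder, at half thickness: the place to grip, across the width. The handle is 26 mm wide, 14 mm thick and runs from 16 to 115 mm behind the shoulder. Axes as the comb's.
- holder: Wooden slotted block, 1.3 kg, standing loose on the glass; a push of roughly 12 N or more along the slot starts it sliding. Base 140 (x) by 126 (y) by 12 mm carrying a tilted head, 126 mm high in all. Origin: middle of the base's underside; z up; the slotted face looks to -x and upward. Wide slot's mouth: 35 mm to -x, 21 mm to -y, 92 mm up from this origin.
- slot: Head of the block. Origin: centre of the wide slot's mouth in the slotted face. Axes: x straight into the slot, 40 degrees below level; y along its width (level); z across its thickness. Slot 52 (y) by 6.5 (z) mm, 85 mm deep, square edges, white rim. Fully home: comb axes along these, comb_shoulder at this origin. Friction keeps the comb wherever it is let go: it does not slide home by itself.
- tealight_dish: Empty round ceramic tealight dish, blue, 96 mm across, 30 mm high. Origin: middle of its underside.
- screw_jar: Round white plastic container with green screw-top lid, 77 mm across, 61 mm high. Origin: middle of its underside.
- bead_box: Dark wooden prayer bead box with a light sliding door in its top, 76 by 120 mm, 48 mm high. Origin: middle of its underside.
- earring_tray: Grey hard silicone earring tray with six compartments, 90 by 140 mm, 16 mm high. Origin: middle of its underside.
- lotion_bottle: Small white lotion bottle with blue cap, 52 mm across, 109 mm high. Origin: middle of its underside.
- matchbox: Yellow matchbox lying flat, 36 by 53 mm, 15 mm high. Origin: middle of its underside.
- nail_file (a point): Outer end of a nail file's blue handle, 12 mm wide and 6 mm thick, standing 62 mm out of the slotted face from its own narrow slot, 64 mm to +y of the wide slot's centre; it stays there and is part of the block. The face reaches 42 mm to -y and 84 mm to +y of the wide slot's centre, 22 mm either way across its thickness. Axes as the slot's.

How it is judged (in metres and radians):
On the way, in this order (a step that is already met when the one before it is completed fails the run):
1. the comb is lifted clear of the glass (height (world z) of comb_shoulder above 0.15 m), for 0.1 s.
2. the tines have entered the wide slot, lined up with it (x of comb_tip in the frame of slot above 0.012 m and y of comb_tip in the frame of slot between -0.004 and 0.004 m and z of comb_tip in the frame of slot between -0.004 and 0.004 m and angle between the x axis of comb and the x axis of slot, either way round below 0.2 rad), for 0.05 s.
At the end, for the whole second after the job is handed in: The comb stands in the wide slot tines first with its cross-bar within 3 mm of the block's face, on the slot's centre within 4 mm sideways and 3 mm across, and in line with the slot within 0.06 rad; comb and block are at rest, and the block stands upright within 10 mm of where it was (x of comb_shoulder in the frame of slot between -0.003 and 0.003 m and y of comb_shoulder in the frame of slot between -0.004 and 0.004 m and z of comb_shoulder in the frame of slot between -0.003 and 0.003 m and x of comb_tip in the frame of slot above 0.071 m and angle between the x axis of comb and the x axis of slot, either way round below 0.06 rad and linear speed of each of comb, holder below 0.01 m/s and angle between holder's own z axis and vertical below 0.05 rad and distance of holder from where it was at the start of the episode below 0.01 m); the robot touches nothing.
It fails at once if the block is shoved more than 10 mm or tipped (distance of holder from where it was at the start of the episode above 0.01 m or angle between holder's own z axis and vertical above 0.15 rad).
It fails at once if the comb is forced against the block with more than 40 N (contact force between comb and holder above 40 N).
It fails at once if another thing on the glass is moved more than 20 mm (distance of any of tealight_dish, screw_jar, bead_box, earring_tray, lotion_bottle, matchbox from where it was at the start of the episode above 0.02 m).
It also fails if it takes over 48 s, if anything falls off the work surface, if the arm or the gripper's body presses on something with over 40 N, if the wrist force passes 120 N, or if a joint passes its speed limit or range.

## Working session

There is one attempt and no reset: what is moved stays moved. The work goes in short steps, Python scripts to look and compute and a tool call to move; the robot and the scene stay as the last step left them, time stands still between calls to the robot, and variables do not carry over. Pictures are saved under pics/ and viewed, on a budget of 10 in all, crops included, one or two more only if the job needs it, and the job is handed in when it is done.

Besides the shell and the picture viewer there is one more tool, called after "Emit:" by a JSON object that holds its "op" and its "data", one argument or row to a line. arm_command: Moves the arm, as the interface text tells. Its arguments: {"type":"object","properties":{"rows":{"type":"array","items":{"type":"array","items":{"type":"number"}}},"force":{"type":"number"}},"required":["rows"]}

```bash
mkdir -p pics
python3 - <<'E'
from bench import telemetry, eyes, bot
import cv2, numpy as np
np.set_printoptions(precision=4,suppress=True)
print(telemetry.get_obs())
ims=[]
for n in ("scene","top","wrist"):
    im=eyes.capture(n); cv2.imwrite(f"pics/{n}0.png",im[:,:,::-1]); print(n,eyes.calibration(n))
E
```

```text
{'t': 0.0, 'joints': array([66.8516, 30.7788, -0.253 , 88.169 ,  0.1479, 61.1529, -4.0786]), 'qd': array([-0.0254, -0.1025, -0.0556,  0.0017,  0.0055,  0.0438, -0.081 ]), 'effort': array([ -0.001 , -57.0982,   0.9905, -25.1612,  -0.0563,   0.018 ,
         0.0002]), 'tool_pos': array([ 0.2152, -0.6127,  0.2378]), 'tcp_rot': array([ -90.1001,   -0.0071, -160.6413]), 'force': array([ 0.2484, -0.4431, -0.1979]), 'torque': array([-0.0081, -0.0236, -0.087 ]), 'gripper_width': 0.08795951514587809}
scene {'fov_y': 44.26730168370213, 'cx': 277.8623017881501, 'cy': 205.64307723204107, 'world_from_camera': array([[ 0.723 ,  0.4244, -0.5451,  1.162 ],
       [ 0.6905, -0.4695,  0.5503, -0.5992],
       [-0.0224, -0.7742, -0.6325,  0.8777],
       [ 0.    ,  0.    ,  0.    ,  1.    ]])}
top {'fov_y': 44.03819880314545, 'cx': 287.3832938937832, 'cy': 219.2420776514811, 'world_from_camera': array([[-0.0028, -0.9979,  0.0652,  0.5123],
       [-0.9999,  0.0038,  0.016 , -0.005 ],
       [-0.0162, -0.0651, -0.9977,  1.1413],
       [ 0.    ,  0.    ,  0.    ,  1.    ]])}
wrist {'fov_y': 60.15631433791048, 'cx': 272.3739211936378, 'cy': 205.06701176456977, 'T_tool_cam': array([[-0.0011,  0.9603,  0.2789, -0.0716],
       [-0.0002, -0.2789,  0.9603, -0.146 ],
       [ 1.    ,  0.001 ,  0.0005,  0.002 ],
       [ 0.    ,  0.    ,  0.    ,  1.    ]])}
```

View pics/scene0.png

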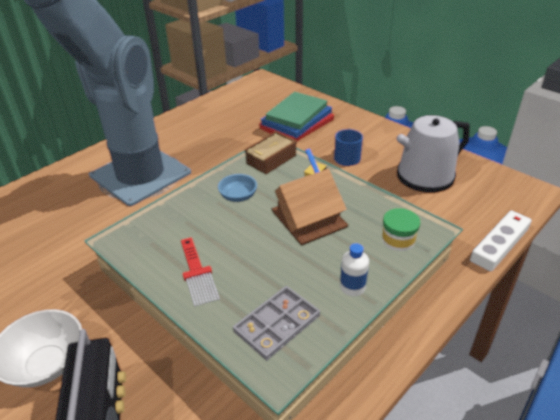

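View pics/top0.png

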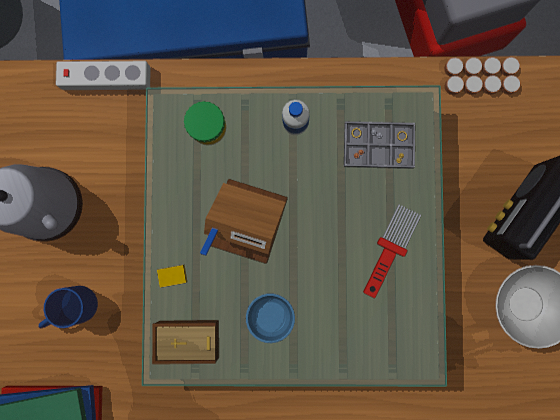

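Scene: the comb's red handle runs from (373,290) to (393,245) in the top view, tines toward (405,220). The block's white slot rim is near (248,240), with the nail file at (209,242). Next I'll measure both.

```bash
cat > h.py <<'E'
import cv2, numpy as np
from scipy.spatial.transform import Rotation as Rn
from bench import telemetry, eyes
np.set_printoptions(precision=4,suppress=True)
def tool(o): 
    T=np.eye(4); T[:3,:3]=Rn.from_euler('xyz',o['tcp_rot'],degrees=True).as_matrix(); T[:3,3]=o['tool_pos']; return T
def rays(px,name,T=None):
    c=eyes.calibration(name); f=210/np.tan(np.radians(c['fov_y']/2))
    W=c['world_from_camera'] if name!='wrist' else T@c['T_tool_cam']
    px=np.atleast_2d(px).astype(float)
    d=np.c_[(px[:,0]-c['cx'])/f,(px[:,1]-c['cy'])/f,np.ones(len(px))]@W[:3,:3].T
    return W[:3,3],d
def onz(px,z,name,T=None):
    o,d=rays(px,name,T); return o+d*((z-o[2])/d[:,2])[:,None]
def proj(P,name,T=None):
    c=eyes.calibration(name); f=210/np.tan(np.radians(c['fov_y']/2))
    W=c['world_from_camera'] if name!='wrist' else T@c['T_tool_cam']
    p=(np.atleast_2d(P)-W[:3,3])@W[:3,:3]; return np.c_[c['cx']+f*p[:,0]/p[:,2],c['cy']+f*p[:,1]/p[:,2]]
def big(m):
    n,l,s,_=cv2.connectedComponentsWithStats(m.astype(np.uint8)); return l==1+s[1:,4].argmax()
def red(im):
    h=cv2.cvtColor(im,cv2.COLOR_RGB2HSV); return ((h[...,0]<8)|(h[...,0]>172))&(h[...,1]>150)&(h[...,2]>80)
E
python3 - <<'E'
from h import *
im=cv2.imread('pics/top0.png')[:,:,::-1].copy()
m=red(im); m[:180]=0; m=big(m); v,u=np.nonzero(m)
P=onz(np.c_[u,v],0.114,'top')[:,:2]
(c,s,a)=cv2.minAreaRect(P.astype(np.float32)*1000)
print('red',m.sum(),c,s,a)
mu=P.mean(0); w,V=np.linalg.eigh(np.cov((P-mu).T)); ax=V[:,1]*np.sign(V[0,1]); 
t=(P-mu)@ax; n=(P-mu)@[-ax[1],ax[0]]
print(mu,ax,t.min(),t.max())
for b in np.arange(t.min(),t.max(),.012):
    k=(t>=b)&(t<b+.012); print(round(b-t.min(),3),n[k].min(),n[k].max())
# rim
h=cv2.cvtColor(im,cv2.COLOR_RGB2HSV); m=(h[...,1]<60)&(h[...,2]>150); r=np.zeros_like(m); r[215:260,222:275]=1; m=big(m&r)
v,u=np.nonzero(m); print('rim',m.sum(),cv2.minAreaRect(np.c_[u,v].astype(np.float32)))
P=onz(np.c_[u,v],0.192,'top')[:,:2]; print(P.mean(0),cv2.minAreaRect(P.astype(np.float32)*1000))
big_=cv2.resize(im[200:280,190:300],None,fx=5,fy=5,interpolation=cv2.INTER_CUBIC); cv2.imwrite('pics/crop.png',big_[:,:,::-1])
E
```

```text
red 841 (480.9720458984375, -172.5302276611328) (59.59394836425781, 113.14434814453125) 63.98957824707031
[ 0.4894 -0.1762] [ 0.8966 -0.4428] -0.06568871211827487 0.04754171133814259
0.0 -0.012506034501098499 0.012816822949747994
0.012 -0.01274357184355057 0.012595649986020486
0.024 -0.01298141960694102 0.012374187762830061
0.036 -0.013219578400168764 0.012921151814582872
0.048 -0.013299033887790856 0.012847312360873378
0.06 -0.012777623741462915 0.012699536723429368
0.072 -0.012936569705743526 0.0124776311252013
0.084 -0.013175249066100788 0.012255434448301544
0.096 -0.030022013405574893 0.02953781433374436
0.108 -0.029183430656273705 0.029396883283847604
rim 3 ((233.25, 232.75), (1.4142134189605713, 0.7071067094802856), 45.0)
[0.5501 0.1093] ((549.912841796875, 109.47126007080078), (2.6039183139801025, 1.2922632694244385), 45.05317687988281)
```

```bash
cat >> h.py <<'E'
def pose(tcp,yaw,lean):
    """tool x = -heading(yaw); lean>0: fingers point forward-down along heading"""
    T=np.eye(4); h=np.array([np.cos(np.radians(yaw)),np.sin(np.radians(yaw)),0]); z=np.array([0,0,1.]); l=np.radians(lean)
    y=np.sin(l)*h-np.cos(l)*z; x=-np.cos(l)*h-np.sin(l)*z
    T[:3,:3]=np.c_[x,y,np.cross(x,y)]; T[:3,3]=tcp; return T
def delta(G):
    C=tool(telemetry.get_obs()); D=np.linalg.inv(C)@G
    r=Rn.from_matrix(D[:3,:3]).as_rotvec(); print('shift',D[:3,3].round(4),'turn',r.round(4),'deg',np.degrees(np.linalg.norm(r)).round(1)); return D
E
python3 -c "
from h import *
delta(pose([.466,.096,.315],-11,35))"
```

```text
shift [-0.4715 -0.0762 -0.5857] turn [0.163  0.5128 0.5967] deg 46.0
```

Emit:
{"op": "arm_command", "data": {
  "rows": [
    [-0.47, -0.076, -0.586, 0.163, 0.513, 0.597, -1],
    [-0.47, -0.076, -0.586, 0.163, 0.513, 0.597, -1],
    [-0.47, -0.076, -0.586, 0.163, 0.513, 0.597, -1],
    [-0.47, -0.076, -0.586, 0.163, 0.513, 0.597, -1],
    [-0.47, -0.076, -0.586, 0.163, 0.513, 0.597, -1],
    [-0.47, -0.076, -0.586, 0.163, 0.513, 0.597, -1],
    [-0.47, -0.076, -0.586, 0.163, 0.513, 0.597, -1],
    [-0.47, -0.076, -0.586, 0.163, 0.513, 0.597, -1]
  ]
}}

```text
t: 0.95
tool_pos: [0.3381, -0.27, 0.2827]
tcp_rot: [-90.0, 35.9, 170.2]
force: [0.2, -0.7, 1.1]
gripper_width: 0.0881
```

```bash
python3 -c "
from h import *
o=telemetry.get_obs();print(o['joints'],o['t'])
delta(pose([.466,.096,.315],-11,35))"
```

```text
[ 81.4859  -4.8235 -30.4488 137.0177 -56.1454  30.4021  -3.7362] 0.95
shift [-0.0703  0.0108 -0.3825] turn [ 0.0112  0.0164 -0.0149] deg 1.4
```

Emit:
{"op": "arm_command", "data": {
  "rows": [
    [-0.07, 0.01, -0.382, 0.011, 0.016, -0.015, -1],
    [-0.07, 0.01, -0.382, 0.011, 0.016, -0.015, -1],
    [-0.07, 0.01, -0.382, 0.011, 0.016, -0.015, -1],
    [-0.07, 0.01, -0.382, 0.011, 0.016, -0.015, -1],
    [-0.07, 0.01, -0.382, 0.011, 0.016, -0.015, -1],
    [-0.07, 0.01, -0.382, 0.011, 0.016, -0.015, -1],
    [-0.07, 0.01, -0.382, 0.011, 0.016, -0.015, -1],
    [-0.07, 0.01, -0.382, 0.011, 0.016, -0.015, -1]
  ]
}}

```text
t: 1.75
tool_pos: [0.4238, -0.0516, 0.3148]
tcp_rot: [-89.9, 34.7, 169.0]
force: [0.0, -0.4, 0.1]
gripper_width: 0.0883
```

```bash
python3 -c "
from h import *
o=telemetry.get_obs();print(o)
im=eyes.capture('wrist');cv2.imwrite('pics/w1.png',im[:,:,::-1]);np.save('w1.npy',tool(o))
delta(pose([.466,.096,.315],-11,35))"
```

```text
{'t': 1.75, 'joints': array([ 65.3897, -21.3358, -54.7824, 136.9284, -38.2521,  24.5438,
       -63.1454]), 'qd': array([ -54.1227,    0.7206,  -21.3477,   -2.982 ,   68.8691,  -25.6193,
       -125.0959]), 'effort': array([  5.4752,   1.1921,   7.3017, -24.5217,  -2.1576,  -1.6319,
         2.9265]), 'tool_pos': array([ 0.4238, -0.0516,  0.3148]), 'tcp_rot': array([-89.876 ,  34.6584, 169.0108]), 'force': array([ 0.0208, -0.4172,  0.1324]), 'torque': array([0.0646, 0.5885, 0.0043]), 'gripper_width': 0.08833994949042266}
shift [-0.011   0.0075 -0.1479] turn [0.0017 0.0005 0.0065] deg 0.4
```

View pics/w1.png

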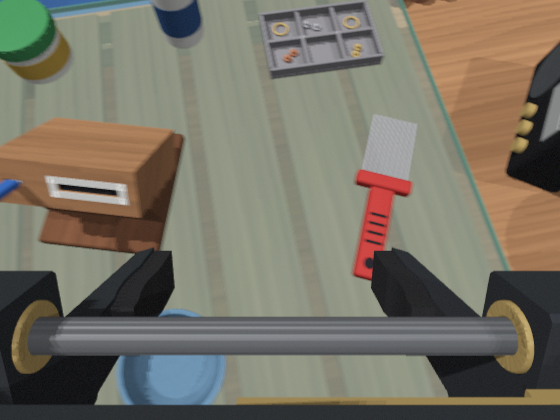

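Emit:
{"op": "arm_command", "data": {
  "rows": [
    [-0.015, 0.0, -0.1, 0, 0, 0, -1],
    [-0.015, 0.0, -0.1, 0, 0, 0, -1],
    [-0.015, 0.0, -0.1, 0, 0, 0, -1],
    [-0.015, 0.0, -0.1, 0, 0, 0, -1],
    [-0.015, 0.0, -0.1, 0, 0, 0, -1],
    [-0.015, 0.0, -0.1, 0, 0, 0, -1],
    [-0.015, 0.0, -0.1, 0, 0, 0, -1],
    [-0.015, 0.0, -0.1, 0, 0, 0, -1]
  ]
}}

```text
t: 2.6
tool_pos: [0.4557, 0.0481, 0.3231]
tcp_rot: [-90.1, 34.6, 168.9]
force: [0.7, 0.2, -0.3]
gripper_width: 0.0883
```

```bash
python3 -c "
from h import *
o=telemetry.get_obs();print(o['t'],o['joints'],o['qd'],o['tool_pos'])
im=eyes.capture('wrist');cv2.imwrite('pics/w2.png',im[:,:,::-1]);np.save('w2.npy',tool(o))
h=cv2.cvtColor(im,cv2.COLOR_RGB2HSV)
T=tool(o); c=proj([.538,.085,.192],'wrist',T)[0]; print('pred',c)
m=(h[...,1]<50)&(h[...,2]>150); r=np.zeros_like(m); a,b=c.astype(int); r[max(b-60,0):b+60,max(a-100,0):a+100]=1; m=big(m&r)
v,u=np.nonzero(m); R=cv2.minAreaRect(np.c_[u,v].astype(np.float32)); print(m.sum(),R); print(cv2.boxPoints(R))
cv2.imwrite('pics/w2c.png',cv2.resize(im[max(b-70,0):b+70,max(a-110,0):a+110],None,fx=3,fy=3,interpolation=cv2.INTER_CUBIC)[:,:,::-1]);print(max(a-110,0),max(b-70,0))
"
```

```text
2.6 [ 61.713  -20.907  -68.8847 131.5181 -17.0686  24.0589 -99.024 ] [-0.1188 -0.0508 -0.2818 -0.2949  0.1519 -0.0635 -0.1419] [0.4557 0.0481 0.3231]
pred [209.2864 205.5121]
1160 ((215.00001525878906, 207.0), (78.62725067138672, 20.540264129638672), 6.34019136428833)
[[174.7927 212.8659]
 [177.061  192.4512]
 [255.2073 201.1341]
 [252.9391 221.5488]]
99 135
```

View pics/w2c.png

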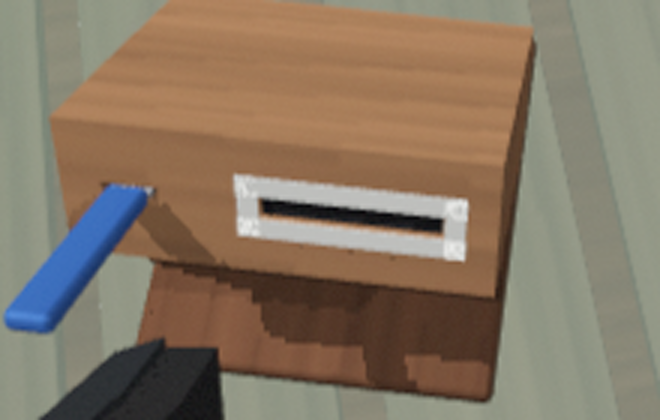

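The rim is clear in the crop: outer corners at about (235,175), (467,200), (465,258) and (237,236), with the nail file to its left. I'll compute the slot pose from this view and cross-check it with the top view.

```bash
cat >> h.py <<'E'
def quad(m):
    c=max(cv2.findContours(m.astype(np.uint8),cv2.RETR_EXTERNAL,cv2.CHAIN_APPROX_NONE)[0],key=cv2.contourArea)
    h=cv2.convexHull(c)
    for e in np.linspace(1,12,60):
        a=cv2.approxPolyDP(h,e,True)
        if len(a)==4: return a[:,0].astype(float)
def slotfit(q,name,T=None):
    # centre = diagonal crossing; height known 0.192; face plane from yaw, iterated
    q=q[np.argsort(np.arctan2(*(q-q.mean(0)).T[::-1]))]
    a,b,c,d=[np.r_[p,1] for p in q]; x=np.cross(np.cross(a,c),np.cross(b,d)); x=x[:2]/x[2]
    C=onz(x,.192,name,T)[0]; yaw=np.radians(-11)
    for _ in range(5):
        n=np.array([-np.cos(np.radians(40))*np.cos(yaw),-np.cos(np.radians(40))*np.sin(yaw),np.sin(np.radians(40))])
        o,D=rays(q,name,T); P=o+D*(((C-o)@n)/(D@n))[:,None]
        e=[P[(i+1)%4]-P[i] for i in range(4)]; L=[np.linalg.norm(k) for k in e]
        i=int(np.argmax(L)); j=(i+2)%4; y=e[i]-e[j]; y*=np.sign(y[1]); yaw=np.arctan2(-y[0],y[1])
    print(name,'px',x,'C',C,'yaw',np.degrees(yaw),'edges mm',np.array(L)*1000,'ydz',y[2]/np.linalg.norm(y)); return C
E
python3 - <<'E'
from h import *
im=cv2.imread('pics/w2.png')[:,:,::-1].copy();T=np.load('w2.npy')
h=cv2.cvtColor(im,cv2.COLOR_RGB2HSV)
for s,v in ((50,150),(70,120),(80,110)):
    m=(h[...,1]<s)&(h[...,2]>v); r=np.zeros_like(m); r[180:235,165:265]=1; q=quad(big(m&r)); print(q.tolist()); slotfit(q,'wrist',T)
im=cv2.imread('pics/top0.png')[:,:,::-1].copy();h=cv2.cvtColor(im,cv2.COLOR_RGB2HSV)
for s,v in ((80,110),(110,110),(110,90)):
    m=(h[...,1]<s)&(h[...,2]>v); r=np.zeros_like(m); r[226:252,222:272]=1; m=m&r; m=big(cv2.morphologyEx(m.astype(np.uint8),cv2.MORPH_CLOSE,np.ones((3,3)))); q=quad(m); print(m.sum(),q.tolist()); slotfit(q,'top')
E
```

```text
[[177.0, 193.0], [254.0, 201.0], [253.0, 221.0], [179.0, 213.0]]
wrist px [215.4542 207.1673] C [0.5355 0.0801 0.192 ] yaw -17.31371027877911 edges mm [64.9397 20.1255 64.5775 19.9617] ydz 0.0004908094225472171
[[177.0, 193.0], [254.0, 201.0], [253.0, 221.0], [178.0, 213.0]]
wrist px [215.3    207.1105] C [0.5356 0.0802 0.192 ] yaw -17.270732864004888 edges mm [64.9381 20.1291 65.4626 20.0767] ydz 0.0004868954629328609
[[176.0, 194.0], [254.0, 201.0], [254.0, 219.0], [178.0, 213.0]]
wrist px [216.3752 206.9408] C [0.5356 0.0793 0.192 ] yaw -16.029125452326273 edges mm [65.6686 18.0289 66.055  18.9713] ydz 0.00040842912701222157
255 [[231.0, 231.0], [264.0, 241.0], [264.0, 248.0], [231.0, 238.0]]
top px [247.5 239.5] C [0.5375 0.0833 0.192 ] yaw -16.987485451611903 edges mm [19.1966 62.8185 19.2652 63.7317] ydz 3.557444262190311e-12
274 [[231.0, 231.0], [264.0, 241.0], [264.0, 248.0], [231.0, 238.0]]
top px [247.5 239.5] C [0.5375 0.0833 0.192 ] yaw -16.987485451611903 edges mm [19.1966 62.8185 19.2652 63.7317] ydz 3.557444262190311e-12
299 [[231.0, 231.0], [265.0, 241.0], [264.0, 248.0], [230.0, 238.0]]
top px [247.5 239.5] C [0.5375 0.0833 0.192 ] yaw -16.520703410675775 edges mm [19.9362 64.5376 19.9117 65.5263] ydz 4.1740952251243325e-13
```

```bash
python3 -c "
from h import *
delta(pose([.415,.117,.32],-17,-40))"
```

```text
shift [ 0.0455 -0.0275 -0.0596] turn [-0.0041  0.1124 -1.3007] deg 74.8
```

Emit:
{"op": "arm_command", "data": {
  "rows": [
    [0.046, -0.028, -0.06, -0.004, 0.112, -1.3, -1],
    [0.046, -0.028, -0.06, -0.004, 0.112, -1.3, -1],
    [0.046, -0.028, -0.06, -0.004, 0.112, -1.3, -1],
    [0.046, -0.028, -0.06, -0.004, 0.112, -1.3, -1],
    [0.046, -0.028, -0.06, -0.004, 0.112, -1.3, -1],
    [0.046, -0.028, -0.06, -0.004, 0.112, -1.3, -1],
    [0.046, -0.028, -0.06, -0.004, 0.112, -1.3, -1],
    [0.046, -0.028, -0.06, -0.004, 0.112, -1.3, -1]
  ]
}}

```text
t: 3.45
tool_pos: [0.4153, 0.1172, 0.3197]
tcp_rot: [-90.7, -30.5, 164.0]
force: [-0.6, -0.2, 1.3]
gripper_width: 0.0885
```

```bash
python3 -c "
from h import *
o=telemetry.get_obs();print(o['t'],o['joints'],o['qd'],o['tool_pos'])
delta(pose([.415,.117,.32],-17,-40))"
```

```text
3.45 [  32.1078   35.4473  -63.036    94.6779    8.4734   89.4224 -139.8298] [-23.6625  55.3886  20.3907 -42.7054 -20.5651  63.4497  -7.6983] [0.4153 0.1172 0.3197]
shift [ 0.0003 -0.0002  0.0003] turn [ 0.0015  0.0156 -0.1652] deg 9.5
```

```bash
python3 -c "
from h import *
delta(pose([.4675,-.1653,.20],-26.3,10))"
```

```text
shift [-0.171   0.035   0.2577] turn [-0.0214  0.1769  0.7065] deg 41.7
```

Emit:
{"op": "arm_command", "data": {
  "rows": [
    [-0.171, 0.035, 0.258, -0.021, 0.177, 0.707, -1],
    [-0.171, 0.035, 0.258, -0.021, 0.177, 0.707, -1],
    [-0.171, 0.035, 0.258, -0.021, 0.177, 0.707, -1],
    [-0.171, 0.035, 0.258, -0.021, 0.177, 0.707, -1],
    [-0.171, 0.035, 0.258, -0.021, 0.177, 0.707, -1],
    [-0.171, 0.035, 0.258, -0.021, 0.177, 0.707, -1],
    [-0.171, 0.035, 0.258, -0.021, 0.177, 0.707, -1],
    [-0.171, 0.035, 0.258, -0.021, 0.177, 0.707, -1]
  ]
}}

```text
t: 4.25
tool_pos: [0.4667, -0.1676, 0.199]
tcp_rot: [-90.0, 9.9, 153.4]
force: [-0.3, 0.8, 0.4]
gripper_width: 0.0878
```

Emit:
{"op": "arm_command", "data": {
  "rows": [
    [0, 0, 0, 0, 0, 0, -1],
    [0, 0, 0, 0, 0, 0, -1]
  ]
}}

```text
t: 4.45
tool_pos: [0.4672, -0.1662, 0.1994]
tcp_rot: [-90.0, 9.9, 153.5]
force: [-0.1, -0.3, -0.4]
gripper_width: 0.0881
```

```bash
python3 -c "
from h import *
o=telemetry.get_obs();print(o['t'],o['joints'],o['qd'],o['tool_pos'],o['tcp_rot'])
delta(pose([.4675,-.1653,.20],-26.3,10))
im=eyes.capture('wrist');cv2.imwrite('pics/w3.png',im[:,:,::-1]);T=tool(o)
m=big(red(im)); v,u=np.nonzero(m);P=onz(np.c_[u,v],.114,'wrist',T)[:,:2]
print(cv2.minAreaRect((P*1000).astype(np.float32)),u.min(),u.max(),v.min(),v.max())
h=np.array([np.cos(np.radians(-26.3)),np.sin(np.radians(-26.3))]);t=P@h
for b in np.arange(t.max()-.1,t.max(),.01):
  k=(t>=b)&(t<b+.01);n=P[k]@[-h[1],h[0]]
  if k.any():print(round(b-t.max(),3),n.min(),n.max(),(n.min()+n.max())/2-np.array([.4675,-.1653])@[-h[1],h[0]])
print('shoulder t rel',t.max()-np.array([.4675,-.1653])@h)
"
```

```text
4.45 [  58.7838   22.7093  -54.6337  118.67     32.7171   42.5604 -131.9953] [-0.188  -0.3841 -0.1454  0.1807  0.2539 -0.1889 -0.0362] [ 0.4672 -0.1662  0.1994] [-90.0459   9.9176 153.5433]
shift [-0.     -0.0006 -0.0009] turn [ 0.0003 -0.0027  0.0014] deg 0.2
((478.70111083984375, -176.3011474609375), (57.98440933227539, 112.45205688476562), 63.60343933105469) 232 320 128 294
-0.1 0.041667688253428224 0.06633646828001258 -0.004944496501200907
-0.09 0.04171691524024194 0.06627879835354403 -0.0049487179710283324
-0.08 0.04176918724159005 0.0662175612506129 -0.004953200521819835
-0.07 0.04181754045798857 0.06616091512049727 -0.00495734697867839
-0.06 0.04186888873872259 0.06610076033818485 -0.004961750229467592
-0.05 0.04128909107461032 0.06604115415298789 -0.005281452154122207
-0.04 0.04130329915606999 0.0659820890943609 -0.005303880642705865
-0.03 0.04135627455356083 0.06592355782678622 -0.005306658577747786
-0.02 0.024980921106292728 0.08296636585102206 -0.004972931289263918
-0.01 0.02501440652315908 0.0829216720973427 -0.004978535457670422
shoulder t rel 0.07118718820590375
```

Emit:
{"op": "arm_command", "data": {
  "rows": [
    [0.004, 0.025, 0.0035, 0, 0, 0, -1],
    [0.009, 0.05, 0.0035, 0, 0, 0, -1],
    [0.013, 0.075, 0.0035, 0, 0, 0, -1],
    [0.015, 0.085, 0.0035, 0, 0, 0, -1],
    [0.016, 0.09, 0.0035, 0, 0, 0, -1],
    [0.0164, 0.093, 0.0035, 0, 0, 0, -1],
    [0.0164, 0.093, 0.0035, 0, 0, 0, -1],
    [0.0164, 0.093, 0.0035, 0, 0, 0, -1]
  ]
}}

```text
t: 5.3
tool_pos: [0.4662, -0.1694, 0.1059]
tcp_rot: [-90.0, 10.0, 153.6]
force: [-0.3, -0.2, -0.1]
gripper_width: 0.0882
```

Emit:
{"op": "arm_command", "data": {
  "rows": [
    [0, 0, 0, 0, 0, 0, 1],
    [0, 0, 0, 0, 0, 0, 1],
    [0, 0, 0, 0, 0, 0, 1],
    [0, 0, 0, 0, 0, 0, 1],
    [0, 0, 0, 0, 0, 0, 1],
    [0, 0, 0, 0, 0, 0, 1],
    [0, 0, 0, 0, 0, 0, 1],
    [0, 0, 0, 0, 0, 0, 1]
  ],
  "force": 45
}}

```text
t: 6.1
tool_pos: [0.4661, -0.1694, 0.1058]
tcp_rot: [-90.0, 10.0, 153.6]
force: [0.7, 1.0, -0.3]
gripper_width: 0.0263
```

```bash
cat > see.py <<'E'
from h import *
import sys
o=telemetry.get_obs();print(o['t'],o['joints'],o['tool_pos'],o['tcp_rot'],o['force'],o['torque'],o['gripper_width'])
im=eyes.capture('wrist');cv2.imwrite(sys.argv[1],im[:,:,::-1])
# comb in tool frame: top face of the comb = plane through its underside, known from the glass
m=big(red(im)); v,u=np.nonzero(m)
c=eyes.calibration('wrist');_,d=rays(np.c_[u,v],'wrist',np.eye(4));O=c['T_tool_cam'][:3,3]
lean=np.radians(10)
n=np.array([-np.sin(lean),-np.cos(lean),0])  # comb z in tool axes (nominal)
hh=float(sys.argv[2]); s=(hh-O@n)/(d@n); P=O+d*s[:,None]   # n.P = hh : height of top face above TCP
hx=np.array([-np.cos(lean),np.sin(lean),0]); t=P@hx; y=-P[:,2]
for b in np.arange(t.max()-.06,t.max(),.01):
    k=(t>=b)&(t<b+.01); print(round(b-t.max(),3),y[k].min(),y[k].max(),(y[k].min()+y[k].max())/2)
print('shoulder x from TCP',t.max())
E
python3 see.py pics/w4.png 0.009
```

```text
6.1 [  49.2596   30.7672  -43.7253  122.7184   47.0148   32.5906 -144.7935] [ 0.4661 -0.1694  0.1058] [-90.0398  10.0072 153.5535] [ 0.7307  0.9595 -0.3385] [ 0.2193  0.1235 -0.027 ] 0.02630806642699396
-0.06 -0.0135911079103622 0.010867104893714374 -0.0013620015083239132
-0.05 -0.013494209698877067 0.01117398907777125 -0.0011601103105529087
-0.04 -0.013398707402106524 0.0111157684699788 -0.001141469466063862
-0.03 -0.013300677935029077 0.01136766970197388 -0.0009665041165275983
-0.02 -0.029939797981323256 0.027717647234194093 -0.0011110753735645816
-0.01 -0.029887490422455365 0.028026810386398766 -0.0009303400180282993
shoulder x from TCP 0.0706247408743702
```

View pics/w4.png

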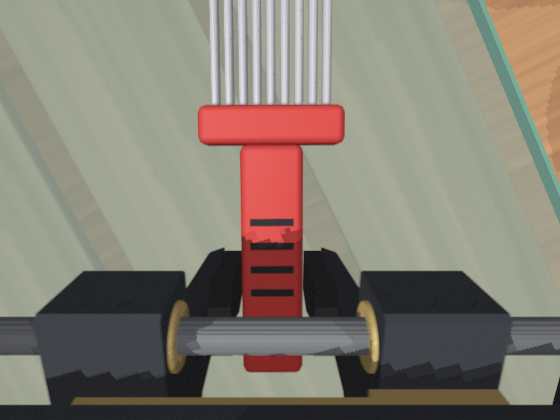

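```bash
cat >> h.py <<'E'
def ins(d,C=(.5357,.0803,.192),yaw=-17.,L=.071,zo=.0012,dy=0,dz=0,pitch=40.,rel=10.):
    h=np.array([np.cos(np.radians(yaw)),np.sin(np.radians(yaw)),0]); z=np.array([0,0,1.]); p=np.radians(40.)
    sx=np.cos(p)*h-np.sin(p)*z; sz=np.sin(p)*h+np.cos(p)*z; sy=np.cross(sz,sx)
    q=np.radians(pitch); cx=np.cos(q)*h-np.sin(q)*z; cz=np.sin(q)*h+np.cos(q)*z
    tip=np.array(C)+(d+.075)*sx+dy*sy+dz*sz
    return pose(tip-(L+.075)*cx-zo*cz,yaw,rel-pitch)
E
python3 -c "
from h import *
print(ins(-.15)[:3,3],ins(-.09)[:3,3])
G=ins(-.15);G[:3,3]=[.43,-.16,.30];delta(G)"
```

```text
[0.3731 0.13   0.3331] [0.417  0.1166 0.2946]
shift [ 0.0022 -0.1976  0.0076] turn [ 0.0298 -0.1655 -0.6967] deg 41.1
```

Emit:
{"op": "arm_command", "data": {
  "rows": [
    [-0.003, -0.02, 0, 0, 0, 0, 1],
    [-0.007, -0.045, 0, 0, 0, 0, 1],
    [-0.01, -0.075, 0.001, 0, 0, 0, 1],
    [-0.005, -0.11, 0.003, 0.005, -0.03, -0.14, 1],
    [0, -0.14, 0.005, 0.01, -0.06, -0.28, 1],
    [0.002, -0.17, 0.007, 0.018, -0.1, -0.42, 1],
    [0.002, -0.19, 0.0076, 0.024, -0.133, -0.56, 1],
    [0.002, -0.1976, 0.0076, 0.03, -0.1655, -0.697, 1]
  ],
  "force": 50
}}

```text
t: 6.95
tool_pos: [0.4311, -0.1608, 0.3024]
tcp_rot: [-90.0, -30.1, 163.0]
force: [0.5, -0.2, -1.5]
gripper_width: 0.0255
```

```bash
python3 see.py pics/w5.png 0.009; python3 -c "
from h import *
delta(ins(-.14))"
```

```text
6.95 [  51.391    37.9466  -55.0605   88.8284   19.4821   97.6923 -114.7075] [ 0.4311 -0.1608  0.3024] [-90.0082 -30.1225 162.9981] [ 0.4716 -0.2022 -1.4591] [-0.1088 -0.536   0.033 ] 0.025540056335047887
-0.06 -0.014333804231798501 0.010604903777743407 -0.001864450227027547
-0.05 -0.014232159649155477 0.0105258539552108 -0.0018531528469723389
-0.04 -0.014103028553242572 0.010447941386436607 -0.0018275435834029822
-0.03 -0.014033226253423832 0.010771273782833773 -0.0016309762352950292
-0.02 -0.030326393292138352 0.027487680877510325 -0.0014193562073140133
-0.01 -0.03026477118379228 0.027446934907663555 -0.0014089181380643623
shoulder x from TCP 0.07025520882718239
shift [ 0.1277  0.0451 -0.2613] turn [0.0019 0.0023 0.0125] deg 0.7
```

Emit:
{"op": "arm_command", "data": {
  "rows": [
    [0.128, 0.045, -0.261, 0.002, 0.002, 0.012, 1],
    [0.128, 0.045, -0.261, 0.002, 0.002, 0.012, 1],
    [0.128, 0.045, -0.261, 0.002, 0.002, 0.012, 1],
    [0.128, 0.045, -0.261, 0.002, 0.002, 0.012, 1],
    [0.128, 0.045, -0.261, 0.002, 0.002, 0.012, 1],
    [0.128, 0.045, -0.261, 0.002, 0.002, 0.012, 1],
    [0.128, 0.045, -0.261, 0.002, 0.002, 0.012, 1],
    [0.128, 0.045, -0.261, 0.002, 0.002, 0.012, 1]
  ]
}}

```text
t: 7.8
tool_pos: [0.3796, 0.1277, 0.3266]
tcp_rot: [-90.0, -29.9, 163.1]
force: [-0.1, 0.2, -1.5]
gripper_width: 0.0254
```

Emit:
{"op": "arm_command", "data": {
  "rows": [
    [0, 0, 0, 0, 0, 0, 1],
    [0, 0, 0, 0, 0, 0, 1]
  ]
}}

```text
t: 8.0
tool_pos: [0.3799, 0.1264, 0.3261]
tcp_rot: [-89.9, -29.9, 162.9]
force: [-0.8, -0.2, -0.7]
gripper_width: 0.025
```

```bash
python3 see.py pics/w6.png 0.009; python3 -c "
from h import *
delta(ins(-.14));delta(ins(-.085))
a=eyes.capture('top');cv2.imwrite('pics/t6.png',a[:,:,::-1])
b=eyes.capture('scene');cv2.imwrite('pics/s6.png',b[:,:,::-1])
c=np.hstack([cv2.resize(a[140:340,160:360],(400,400),interpolation=cv2.INTER_CUBIC),cv2.resize(b[100:300,200:400],(400,400),interpolation=cv2.INTER_CUBIC)]);cv2.imwrite('pics/c6.png',c[:,:,::-1])"
```

```text
8.0 [  32.9674   30.3995  -62.9156   99.3514    4.9007   87.0873 -139.6794] [0.3799 0.1264 0.3261] [-89.9048 -29.9214 162.9217] [-0.8231 -0.171  -0.7463] [-0.1375 -0.4947 -0.0018] 0.02496803297069976
-0.06 -0.01432479421669855 0.010604434581033993 -0.0018601798178322785
-0.05 -0.014227420114833222 0.010528714497408534 -0.001849352808712344
-0.04 -0.014127243692173726 0.010813798414577948 -0.001656722638797889
-0.03 -0.014024414377688314 0.010777427256690805 -0.0016234935604987543
-0.02 -0.030320343141953702 0.02747308877891873 -0.0014236271815174853
-0.01 -0.03051773945909363 0.027440524671553987 -0.0015386073937698214
shoulder x from TCP 0.07061776601003304
shift [ 0.0002 -0.0005 -0.0013] turn [-0.0008 -0.001  -0.0013] deg 0.1
shift [-0.0539  0.0091 -0.0013] turn [-0.0008 -0.001  -0.0013] deg 0.1
```

View pics/c6.png

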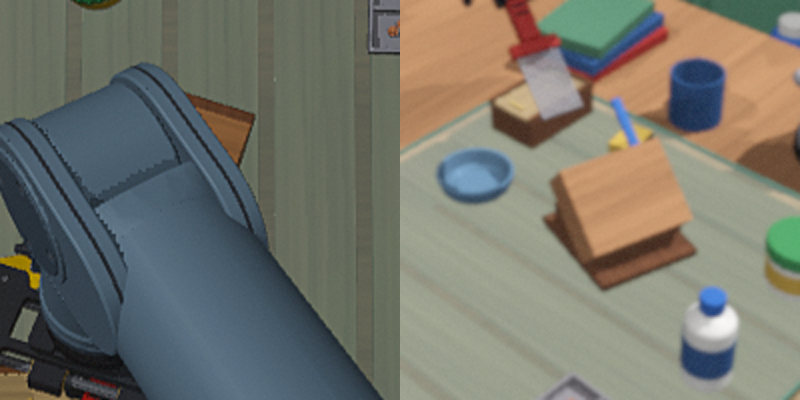

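Scene crop: the comb is held at upper left with its tines aimed at the block, and the arm hides the top view. I'll approach to just short of the mouth, then feel the comb in.

Emit:
{"op": "arm_command", "data": {
  "rows": [
    [-0.015, 0.003, -0.001, 0, 0, 0, 1],
    [-0.03, 0.005, -0.0018, -0.0008, -0.001, -0.0013, 1],
    [-0.045, 0.008, -0.0018, -0.0008, -0.001, -0.0013, 1],
    [-0.055, 0.0095, -0.0018, -0.0008, -0.001, -0.0013, 1],
    [-0.06, 0.0102, -0.0018, -0.0008, -0.001, -0.0013, 1],
    [-0.06, 0.0102, -0.0018, -0.0008, -0.001, -0.0013, 1],
    [-0.06, 0.0102, -0.0018, -0.0008, -0.001, -0.0013, 1]
  ]
}}

```text
t: 8.85
tool_pos: [0.4251, 0.1153, 0.2878]
tcp_rot: [-90.0, -30.0, 163.1]
force: [-0.0, 0.2, -0.7]
gripper_width: 0.0254
```

```bash
cat > st.py <<'E'
from h import *
o=telemetry.get_obs(); T=tool(o)
C=np.array([.5357,.0803,.192]);w=np.radians(-17);h=np.array([np.cos(w),np.sin(w),0]);p=np.radians(40)
sx=np.cos(p)*h-np.sin(p)*np.array([0,0,1]);sz=np.sin(p)*h+np.cos(p)*np.array([0,0,1]);sy=np.cross(sz,sx);S=np.c_[sx,sy,sz]
r=np.radians(10); R=T[:3,:3]
cx=R@[-np.cos(r),np.sin(r),0];cz=R@[-np.sin(r),-np.cos(r),0]
sh=T[:3,3]+.071*cx+.0012*cz
print('t',o['t'],'shoulder',(sh-C)@S*1e3,'tip',(sh+.075*cx-C)@S*1e3,'F slot',o['force']@S,'M slot',o['torque']@S,'w',o['gripper_width'])
E
python3 st.py; python3 -c "
from h import *
b=eyes.capture('scene');cv2.imwrite('pics/s7.png',b[:,:,::-1])
a=eyes.capture('wrist');cv2.imwrite('pics/w7.png',a[:,:,::-1])
c=np.hstack([cv2.resize(b[90:270,210:390],(540,540),interpolation=cv2.INTER_CUBIC)]);cv2.imwrite('pics/c7.png',c[:,:,::-1])"
```

```text
t 8.85 shoulder [-79.4155   1.2146   0.0062] tip [-4.4156  1.3223 -0.0172] F slot [ 0.411   0.1461 -0.5726] M slot [ 0.0159 -0.4859  0.1043] w 0.025446733046367152
```

View pics/c7.png

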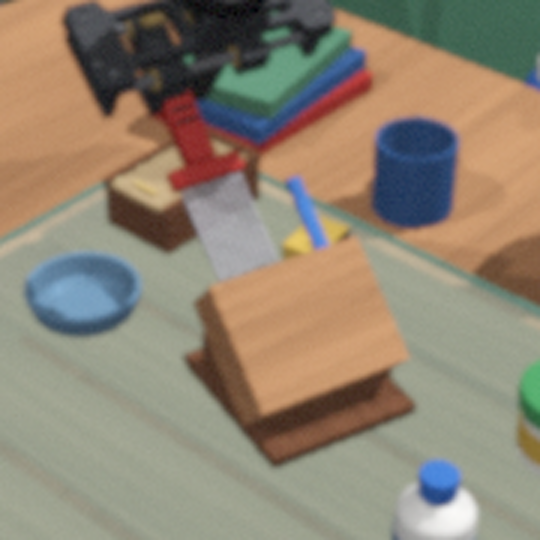

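Scene crop: the tines sit just in front of the mouth, within the face's slot side. Next I'll feel forward in 1 mm rows.

Emit:
{"op": "arm_command", "data": {
  "rows": [
    [-0.001, 0.0002, 0.0006, 0, 0, 0, 1],
    [-0.002, 0.0004, 0.0006, 0, 0, 0, 1],
    [-0.003, 0.0005, 0.0006, 0, 0, 0, 1],
    [-0.004, 0.0007, 0.0006, 0, 0, 0, 1],
    [-0.005, 0.0009, 0.0006, 0, 0, 0, 1],
    [-0.006, 0.0011, 0.0006, 0, 0, 0, 1],
    [-0.006, 0.0011, 0.0006, 0, 0, 0, 1]
  ]
}}

```text
t: 9.65
tool_pos: [0.4294, 0.1132, 0.2839]
tcp_rot: [-90.0, -30.0, 163.1]
force: [-0.1, -0.7, -1.6]
gripper_width: 0.0252
```

```bash
python3 st.py
```

```text
t 9.65 shoulder [-73.2856   0.5121   0.0669] tip [1.7143 0.6064 0.0785] F slot [ 1.1309 -0.7168 -1.1412] M slot [ 0.044  -0.4483  0.0369] w 0.02521053759407344
```

Emit:
{"op": "arm_command", "data": {
  "rows": [
    [-0.001, 0.0002, 0, 0, 0, 0, 1],
    [-0.002, 0.0004, 0, 0, 0, 0, 1],
    [-0.003, 0.0005, 0, 0, 0, 0, 1],
    [-0.004, 0.0007, 0, 0, 0, 0, 1],
    [-0.004, 0.0007, 0, 0, 0, 0, 1]
  ]
}}

```text
t: 10.15
tool_pos: [0.4325, 0.1122, 0.2812]
tcp_rot: [-90.0, -30.0, 163.1]
force: [-0.1, 0.8, -1.4]
gripper_width: 0.0253
```

```bash
python3 st.py
```

```text
t 10.15 shoulder [-69.0904   0.4423   0.0356] tip [5.9096 0.5257 0.04  ] F slot [ 0.6744  0.7016 -1.2369] M slot [ 0.0274 -0.4847  0.0357] w 0.025317374488275386
```

Emit:
{"op": "arm_command", "data": {
  "rows": [
    [-0.001, 0.0002, 0, 0, 0, 0, 1],
    [-0.002, 0.0004, 0, 0, 0, 0, 1],
    [-0.003, 0.0005, 0, 0, 0, 0, 1],
    [-0.004, 0.0007, 0, 0, 0, 0, 1],
    [-0.005, 0.0009, 0, 0, 0, 0, 1],
    [-0.005, 0.0009, 0, 0, 0, 0, 1]
  ]
}}

```text
t: 10.75
tool_pos: [0.4362, 0.1111, 0.2778]
tcp_rot: [-90.0, -30.0, 163.1]
force: [-0.6, 0.0, -1.2]
gripper_width: 0.0255
```

```bash
python3 st.py
```

```text
t 10.75 shoulder [-63.8806   0.4078  -0.0209] tip [11.1194  0.4851 -0.0235] F slot [ 0.3126 -0.1559 -1.2546] M slot [ 0.0105 -0.5657  0.0203] w 0.025495698863209064
```

Emit:
{"op": "arm_command", "data": {
  "rows": [
    [-0.0015, 0.0003, 0, 0, 0, 0, 1],
    [-0.003, 0.0005, 0, 0, 0, 0, 1],
    [-0.0045, 0.0008, 0, 0, 0, 0, 1],
    [-0.006, 0.0011, 0, 0, 0, 0, 1],
    [-0.0075, 0.0013, 0, 0, 0, 0, 1],
    [-0.009, 0.0016, 0, 0, 0, 0, 1],
    [-0.009, 0.0016, 0, 0, 0, 0, 1]
  ]
}}

```text
t: 11.45
tool_pos: [0.443, 0.1089, 0.2717]
tcp_rot: [-90.0, -30.0, 163.1]
force: [-1.0, -0.1, -1.3]
gripper_width: 0.0254
```

```bash
python3 st.py
```

```text
t 11.45 shoulder [-54.5557   0.352   -0.0986] tip [20.4443  0.4188 -0.1165] F slot [ 0.1078 -0.4183 -1.6204] M slot [ 0.0241 -0.5738  0.045 ] w 0.02538823681969537
```

Emit:
{"op": "arm_command", "data": {
  "rows": [
    [-0.002, 0.0003, 0, 0, 0, 0, 1],
    [-0.004, 0.0006, 0, 0, 0, 0, 1],
    [-0.006, 0.001, 0, 0, 0, 0, 1],
    [-0.008, 0.0013, 0, 0, 0, 0, 1],
    [-0.01, 0.0017, 0, 0, 0, 0, 1],
    [-0.012, 0.002, 0, 0, 0, 0, 1],
    [-0.012, 0.002, 0, 0, 0, 0, 1]
  ]
}}

```text
t: 12.15
tool_pos: [0.4522, 0.1061, 0.2638]
tcp_rot: [-90.0, -30.0, 163.0]
force: [0.3, -0.2, -1.4]
gripper_width: 0.0253
```

```bash
python3 st.py
```

```text
t 12.15 shoulder [-42.1193   0.3022  -0.0584] tip [32.8807  0.3514 -0.089 ] F slot [ 1.1118 -0.0887 -0.8523] M slot [ 0.0047 -0.5251  0.0671] w 0.025339504367248862
```

Emit:
{"op": "arm_command", "data": {
  "rows": [
    [-0.002, 0.0003, 0, 0, 0, 0, 1],
    [-0.004, 0.0007, 0, 0, 0, 0, 1],
    [-0.006, 0.001, 0, 0, 0, 0, 1],
    [-0.008, 0.0014, 0, 0, 0, 0, 1],
    [-0.01, 0.0017, 0, 0, 0, 0, 1],
    [-0.012, 0.0021, 0, 0, 0, 0, 1],
    [-0.014, 0.0024, 0, 0, 0, 0, 1],
    [-0.014, 0.0024, 0, 0, 0, 0, 1]
  ]
}}

```text
t: 12.95
tool_pos: [0.4627, 0.1028, 0.2545]
tcp_rot: [-90.0, -30.0, 163.0]
force: [0.4, -0.3, -1.2]
gripper_width: 0.0251
```

```bash
python3 st.py
```

```text
t 12.95 shoulder [-27.6549   0.236   -0.0714] tip [47.3451  0.2733 -0.1128] F slot [ 1.146  -0.1772 -0.6255] M slot [ 0.0095 -0.5151  0.031 ] w 0.025102988648125185
```

Emit:
{"op": "arm_command", "data": {
  "rows": [
    [-0.002, 0.0003, 0, 0, 0, 0, 1],
    [-0.004, 0.0007, 0, 0, 0, 0, 1],
    [-0.006, 0.001, 0, 0, 0, 0, 1],
    [-0.008, 0.0014, 0, 0, 0, 0, 1],
    [-0.01, 0.0017, 0, 0, 0, 0, 1],
    [-0.012, 0.0021, 0, 0, 0, 0, 1],
    [-0.014, 0.0024, 0, 0, 0, 0, 1],
    [-0.014, 0.0024, 0, 0, 0, 0, 1]
  ]
}}

```text
t: 13.75
tool_pos: [0.4733, 0.0995, 0.2452]
tcp_rot: [-90.0, -30.0, 163.0]
force: [0.1, -0.4, -0.6]
gripper_width: 0.0249
```

```bash
python3 st.py; python3 see.py pics/w8.png .009
```

```text
t 13.75 shoulder [-13.1792   0.1253  -0.0482] tip [61.8208  0.1366 -0.1038] F slot [ 0.5669 -0.3421 -0.3377] M slot [-0.0604 -0.5786 -0.0029] w 0.024930880228823622
13.75 [  27.0118   43.1821  -55.6187   90.564    13.9972   86.0279 -138.0705] [0.4733 0.0995 0.2452] [-90.0094 -30.0425 163.0092] [ 0.1077 -0.3907 -0.6231] [-0.2152 -0.5392  0.0366] 0.024930880228823622
-0.06 -0.014330395970819525 0.010606801788718855 -0.001861797091050335
-0.05 -0.014224548292878943 0.010866189528931093 -0.001679179381973925
-0.04 -0.0141244264222977 0.010449868547139534 -0.0018372789375790824
-0.03 -0.01402981829421437 0.010756749321129248 -0.0016365344865425608
-0.02 -0.030321922983664023 0.02746423946651704 -0.0014288417585734906
-0.01 -0.030510501197643754 0.02744795728201931 -0.0015312719578122226
shoulder x from TCP 0.07026332928703995
```

View pics/w8.png

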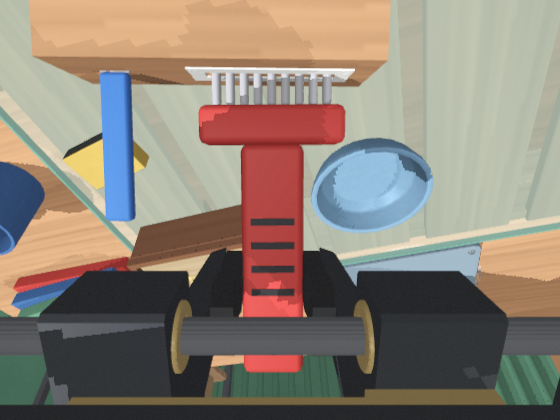

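The picture shows the tines in the slot, centred on the rim (tines at column 271, rim centre 269). The cross-bar edge is at row 105 and the face near row 73, a gap of about 13 mm.

Emit:
{"op": "arm_command", "data": {
  "rows": [
    [-0.002, 0.0003, 0, 0, 0, 0, 1],
    [-0.004, 0.0007, 0, 0, 0, 0, 1],
    [-0.006, 0.001, 0, 0, 0, 0, 1],
    [-0.007, 0.0012, 0, 0, 0, 0, 1],
    [-0.008, 0.0014, 0, 0, 0, 0, 1],
    [-0.009, 0.0016, 0, 0, 0, 0, 1],
    [-0.0095, 0.0017, 0, 0, 0, 0, 1],
    [-0.0095, 0.0017, 0, 0, 0, 0, 1]
  ]
}}

```text
t: 14.6
tool_pos: [0.4803, 0.0974, 0.2391]
tcp_rot: [-90.0, -30.0, 163.0]
force: [-0.4, -0.2, -1.3]
gripper_width: 0.0252
```

```bash
python3 st.py
```

```text
t 14.6 shoulder [-3.6818  0.2058 -0.1044] tip [71.3182  0.2292 -0.166 ] F slot [ 0.6059 -0.3009 -1.2186] M slot [ 0.0216 -0.5187  0.0333] w 0.02520961221287857
```

Emit:
{"op": "arm_command", "data": {
  "rows": [
    [-0.0005, 0.0001, 0, 0, 0, 0, 1],
    [-0.001, 0.0002, 0, 0, 0, 0, 1],
    [-0.0015, 0.0002, 0, 0, 0, 0, 1],
    [-0.002, 0.0003, 0, 0, 0, 0, 1],
    [-0.002, 0.0003, 0, 0, 0, 0, 1]
  ]
}}

```text
t: 15.1
tool_pos: [0.4818, 0.097, 0.2377]
tcp_rot: [-90.0, -30.1, 163.0]
force: [0.0, 0.3, -1.2]
gripper_width: 0.0253
```

```bash
python3 st.py
```

```text
t 15.1 shoulder [-1.6046  0.2121 -0.1047] tip [73.3954  0.2368 -0.1716] F slot [ 0.7282  0.2708 -0.9666] M slot [ 0.0273 -0.4765  0.0455] w 0.025282606070936634
```

Emit:
{"op": "arm_command", "data": {
  "rows": [
    [-0.0005, 0.0001, 0, 0, 0, 0, 1],
    [-0.001, 0.0002, 0, 0, 0, 0, 1],
    [-0.0015, 0.0002, 0, 0, 0, 0, 1],
    [-0.0015, 0.0002, 0, 0, 0, 0, 1]
  ]
}}

```text
t: 15.5
tool_pos: [0.4825, 0.0969, 0.237]
tcp_rot: [-90.0, -30.1, 163.1]
force: [-2.5, 1.4, 2.9]
gripper_width: 0.025
```

```bash
python3 st.py
```

```text
t 15.5 shoulder [-0.6441  0.414  -0.2535] tip [74.3558  0.4698 -0.4008] F slot [-4.0033  0.6387  0.4138] M slot [ 0.0909  0.1934 -0.0206] w 0.024970124747908683
```

Emit:
{"op": "arm_command", "data": {
  "rows": [
    [-0.0008, 0.0001, 0, 0, 0, 0, 1],
    [-0.0008, 0.0001, 0, 0, 0, 0, 1],
    [-0.0008, 0.0001, 0, 0, 0, 0, 1]
  ]
}}

```text
t: 15.8
tool_pos: [0.4826, 0.0971, 0.2369]
tcp_rot: [-90.0, -30.2, 163.1]
force: [-4.3, 1.8, 3.3]
gripper_width: 0.0252
```

```bash
python3 st.py; python3 see.py pics/w9.png .009; python3 -c "
import cv2;a=cv2.imread('pics/w9.png');cv2.imwrite('pics/w9c.png',cv2.resize(a[30:180,150:400],None,fx=3,fy=3,interpolation=cv2.INTER_CUBIC))"
```

```text
t 15.8 shoulder [-0.5276  0.6304 -0.425 ] tip [74.4719  0.7208 -0.6608] F slot [-5.7157  0.4779 -0.4358] M slot [ 0.0392  0.8591 -0.124 ] w 0.025247255211776662
15.8 [  26.4449   44.4931  -54.9668   89.3931   14.7492   86.1782 -137.7372] [0.4826 0.0971 0.2369] [-90.0209 -30.1801 163.0857] [-4.3153  1.8191  3.3402] [ 0.2037  0.8361 -0.1202] 0.025247255211776662
-0.06 -0.01433163933530254 0.010605581794213562 -0.0018630287705444885
-0.05 -0.01423421194556869 0.010529806296564722 -0.0018522028245019839
-0.04 -0.014133981139243761 0.010448626538741833 -0.0018426773002509639
-0.03 -0.014345900037787835 0.010371830307265071 -0.001987034865261382
-0.02 -0.030724866334526712 0.027094162580779235 -0.0018153518768737383
-0.01 -0.030964318690036706 0.027045962374635905 -0.0019591781577004003
shoulder x from TCP 0.07022354189264517
```

View pics/w9c.png

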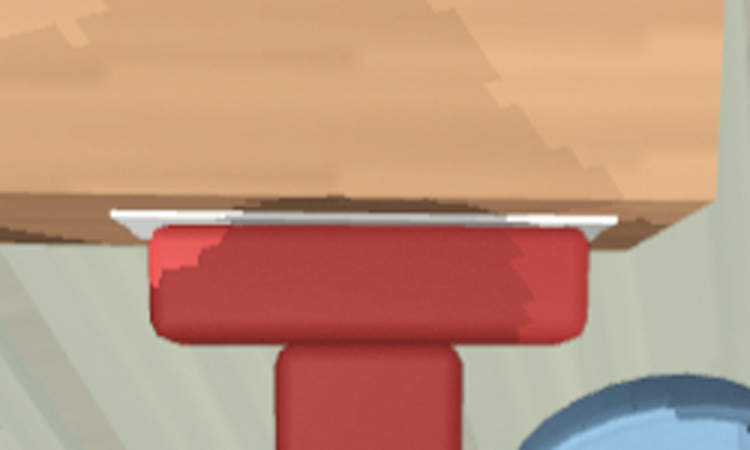

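Picture: the cross-bar lies flat on the white rim with no gap, under about 6 N of push. Next I'll relax the push slightly and open partway, which keeps clear of the nail file.

Emit:
{"op": "arm_command", "data": {
  "rows": [
    [0.0005, -0.0001, 0, 0, 0, 0, 1],
    [0.0005, -0.0001, 0, 0, 0, 0, 0.6],
    [0.0005, -0.0001, 0, 0, 0, 0, 0.2],
    [0.0005, -0.0001, 0, 0, 0, 0, -0.05],
    [0.0005, -0.0001, 0, 0, 0, 0, -0.05],
    [0.0005, -0.0001, 0, 0, 0, 0, -0.05]
  ]
}}

```text
t: 16.45
tool_pos: [0.4825, 0.0971, 0.2371]
tcp_rot: [-90.0, -30.1, 163.1]
force: [-1.0, -0.8, -0.1]
gripper_width: 0.0462
```

```bash
python3 st.py; python3 see.py pics/w10.png .009|tail -4; python3 -c "
import cv2;a=cv2.imread('pics/w10.png');cv2.imwrite('pics/w10c.png',cv2.resize(a,(560,420)))"
```

```text
t 16.45 shoulder [-0.7079  0.5651 -0.2536] tip [74.2919  0.6406 -0.4479] F slot [-0.4601 -1.0904 -0.5689] M slot [ 0.0402 -0.4507  0.0286] w 0.04616376543097509
-0.03 -0.013982014765438934 0.010372099486635027 -0.0018049576394019535
-0.02 -0.030331855197840887 0.02669303435008075 -0.0018194104238800687
-0.01 -0.030901489219586395 0.027030233287987194 -0.0019356279657996005
shoulder x from TCP 0.07022497383823724
```

View pics/w10.png

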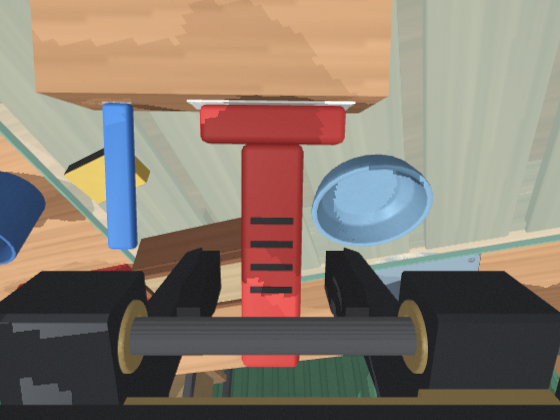

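Emit:
{"op": "arm_command", "data": {
  "rows": [
    [0, -0.01, 0, 0, 0, 0, -0.05],
    [0.002, -0.025, 0, 0, 0, 0, -0.05],
    [0.005, -0.045, 0, 0, 0, 0, -0.05],
    [0.01, -0.07, 0, 0, 0, 0, -0.05],
    [0.02, -0.1, 0, 0, 0, 0, -0.05],
    [0.03, -0.13, 0, 0, 0, 0, -0.05],
    [0.03, -0.13, 0, 0, 0, 0, -0.05],
    [0.03, -0.13, 0, 0, 0, 0, -0.05]
  ]
}}

```text
t: 17.3
tool_pos: [0.5205, 0.0857, 0.3652]
tcp_rot: [-90.1, -30.1, 163.1]
force: [-0.9, 0.4, 0.2]
gripper_width: 0.0465
```

Run:
```python
from h import *
o=telemetry.get_obs();T=tool(o);print(o['t'],o['tool_pos'],o['force'],o['gripper_width'])
im=eyes.capture('wrist');b=eyes.capture('scene')
cv2.imwrite('pics/fin.png',np.hstack([cv2.resize(im,(400,300)),cv2.resize(b[90:270,180:420],(400,300),interpolation=cv2.INTER_CUBIC)])[:,:,::-1])
# block shift check in the scene view: image difference against the first picture on the block's back
a=cv2.imread('pics/scene0.png')[:,:,::-1]
g=[np.float32(cv2.cvtColor(np.ascontiguousarray(x[190:245,275:350]),cv2.COLOR_RGB2GRAY)) for x in (a,b)]
print('block px shift',cv2.phaseCorrelate(*g))
```

```text
17.3 [0.5205 0.0857 0.3652] [-0.877   0.375   0.1649] 0.04648445827366386
block px shift ((0.4857765822743829, 0.01729306674943487), 1.0184475905100505)
```

View pics/fin.png

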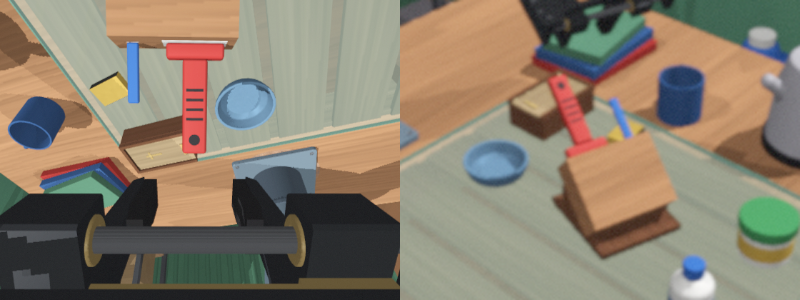

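```bash
python3 -c "
from bench import bot
print(bot.close_job())"
```

```text
the job is handed in; nothing more can be done
None
```

The comb is in the wide slot, tines first, with its cross-bar against the block's face. I let go, backed the gripper clear and handed the job in at about 17.4 s. No verdict was reported.

I gripped the comb by its handle, lifted it and tilted it to the slot's 40 degrees. I then fed it in 1–2 mm at a time. There was almost no resistance until the cross-bar touched the face, and I stopped pressing at about 6 N.

**Last checks:**
- **Seating:** the wrist pictures show the cross-bar flat on the white rim with no visible gap, before and after release. By arm pose and my slot estimate, the shoulder read about 0.7 mm short of the mouth, 0.6 mm off centre sideways and 0.3 mm across.
- **Block:** it shifted about 0.5 pixel in the scene view, roughly 1 mm.
- **Other things:** the ones visible in the final pictures look undisturbed. I did not measure them.
- **Robot:** at the end the gripper was clear of everything and the force on it was about zero.

**What disagreed:** the top camera placed both the comb and the slot 3–5 mm away from where the wrist camera did. Measured against the comb held in the gripper, the wrist camera was off by only 1–2 mm. I aimed between the corrected readings, and the comb went in at the first try.

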